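Lock the cap into the covered-button press

TASK

Fit the loose cap into the collar of the button press and lock it: stand it over the collar with its handle bar in line with the two notches, let it sink in, then turn it clockwise seen from above until its pins have drawn it down firmly tight, without forcing it. Leave it locked and upright, let go, and do not disturb the other things on the table.

Things in the scene. Friction and masses are not known exactly. Their poses are not given: they have to be found in the camera images.
- cap_grip (a point): Where to grip the cap: on its axis, 64 mm above its underside, in the black plastic handle bar, which is 100 mm long (x), 16 mm wide (y) and reaches from 39 to 75 mm above the underside. z is the cap's axis, up. At the start the cap stands upright on the table.
- cap: The loose aluminium cap, 0.28 to 0.46 kg. Origin at the centre of its underside, x along the bar; half a turn makes no difference. From below: a plug 52 mm in diameter, 31 mm high, its lowest 3 mm only 47 mm in diameter; a flange 62 mm in diameter from 31 to 39 mm; then the bar. The plug carries two pins (see cap_pin).
- cap_pin (a point): Tip of one of the cap's two opposite steel pins, below one end of the bar: 12 mm above the underside, 34 mm from the axis along the cap's +x. The pins are 6.4 mm thick and measure 68 mm over both tips.
- collar_mouth (a point): Centre of the press collar's mouth, in its top face 52 mm above the table; z up, x through the two notches. The mouth is a hole 55 mm in diameter. With the bar in line with the notches the cap sinks in until its underside rests on a sprung pad 25.8 to 29.4 mm above the table (it differs, feel for it); with pins on the collar's top the underside is at 43 mm.
- notch (a point): One of the two opposite notches in the mouth's edge, 34 mm from the axis along the press's +x, in the collar's top face. They are 10 mm wide and let the pins pass with about 1.5 mm to spare in any direction, or about 0.045 rad of turn either way.
- press: The press, fixed: grey plate 150 x 130 x 12 mm, collar 92 mm in diameter, 52 mm high. Origin under the plate on the axis, x through the notches. The cap turns freely clockwise for 0.25 to 1.1 rad (differs, feel for it), then ramps draw it down 5 mm per rad onto the pad (30 N/mm); sink with it. Firmly tight: 0.4 to 0.55 N m. Loose: under 0.35. Forced: over 0.7 N m, or pushing over 40 N. Stop at 1.5 rad.
- spool_mid (a point): Bystander: centre of a white thread spool standing on the table, 34 mm diameter, 42 mm high.
- jar_mid (a point): Bystander: centre of a glass jar of buttons with a steel lid, 60 mm diameter, 75 mm high.
- tin: Bystander: open sheet steel tin, 130 x 100 x 35 mm, origin at the centre of its underside.
Mind the look-alikes: they are no part of the job. Leave any orange or red look-alike of the cap alone.

How it is judged:
By the outcome, as a careful person would: the job done as asked, in the order asked, and still so for the second after the job is handed in, with the robot touching nothing.
It also fails if it takes over 53 s, if anything falls off the work surface, if the arm or the gripper's body presses on something with over 40 N, if the wrist force passes 120 N, or if a joint passes its speed limit or range.

ROBOT

A 6-joint arm with a two-finger parallel gripper is mounted at the origin on the work surface. World frame = base frame: x ahead of the robot, y to its left, z up, the work surface at z = 0. Lengths are in m, angles in rad, forces in N, time in s.
With the tool pointing down it reaches from about 0.3 to 1 m from the base axis. Payload 5.1 kg.
Tool frame: the origin (TCP) lies between the finger pads; the fingertips stand 17 mm ahead of it and the grasp point (between the pads) lies 2 mm behind it (manip.tips_ahead is the distance from the TCP to the fingertips, in m); x points along the fingers, y is the direction in which the jaws open and shut, and the axes are right-handed (so a half turn about x gives the same grasp; the last joint's range is limited). The gripper opens to 95 mm and grips with 3 to 60 N. Pads are 20 mm wide; open, the fingers measure 119 mm over their backs; the gripper's body (75 mm by 180 mm) begins 59 mm behind the grasp point.
Start: joints at [-1.309, 0.124, 1.65, -0, 1.367, -0.083], TCP at [0.22, -0.612, 0.232] pointing down, gripper open.
Joint ranges: [-2.61, 2.61], [-1.02, 2.33], [0.03, 2.71], [-1.35, 4.49], [0.32, 2.68], [-2.91, 2.91]. Speed limits (rad/s): [2.57, 2.57, 3.14, 3.14, 3.14, 3.14].

INTERFACE

Orientations are given as [roll, pitch, yaw] about the fixed x, y, z axes, in that order (R = Rz(yaw) Ry(pitch) Rx(roll)).
In Python, from station import manip gives the robot as it stands.
- The arm moves only by the tool jog_arm, never from a script. Its argument "moves" is one flat list of numbers, 7 for each row, row after row: the turn, a rotation vector about the world's x, y, z in degrees, then the shift along the world's x, y, z in cm, then the finger opening in cm, from 0 to 9.51. A call has 1 to 10 rows; each row shifts and turns the commanded pose from where the row before left it; what a row does not reach is not made up. A row lasts 1/12 s, in which the tool goes at most 41.7 mm and 7.16 degrees, less where a joint would pass 70% of its speed; a pose out of reach is approached as far as the arm can. A call is refused whole if a number of a shift passes 4.17 or a number of a turn 7.16, either way. A call with a gripper value outside its range is refused whole. The fingers move at their own pace and stop on an object; the grip force is fixed at half the most. Time passes only in rows, so rows that do not move let the fingers close. It gives the time, the measured TCP pose, the force and the opening at its end, in the units of the state.
- manip.read_state(): the state, without advancing time (a new reading comes with each control period).
- manip.read_camera(name): name is "scene" or "top"; returns a dict with "color" (480x640x3 uint8, red, green, blue), "intrinsics" (3x3 intrinsics, pixels), "k1" (the pictures are not rectified: a ray, as slopes to the right and down, at radius r is drawn at 1 + k1 r^2 times it, then the intrinsics apply), "world_to_cam" (4x4, takes a point from world to camera coordinates). Camera axes: x right, y down, z forward; pixel columns grow to the right and rows downward; lengths in m; the calibration is good to about 2 mm. A picture is of the moment at which its call begins. There is no depth.
- manip.finish_job(): hands the job in, once; it reports no verdict.
The state is a dict: "time_s": time; "joints": joint angles; "qd": joint speeds; "joint_efforts": joint torques, N m; "position": TCP position; "eef_rot": TCP orientation; "wrist_force": force on the tool from outside, world axes, zero at the start; "wrist_torque": the same for the moment, N m; "grip_width": finger opening in m.
Only numpy, scipy, OpenCV 4.12 (cv2) and the standard library are available. Lean on these libraries where they do the work, as an engineer would, in place of code of your own. Each camera call takes 0.05 s, during which the arm holds its last target. There are 200 camera calls.

## Working session

There is one attempt and no reset: what is moved stays moved. The work goes in short steps, Python scripts to look and compute and a tool call to move; the robot and the scene stay as the last step left them, time stands still between calls to the robot, and variables do not carry over. Pictures are saved under pics/ and viewed, about 8 in all and at most 12, crops included, and the job is handed in when it is done.

Besides the shell and the picture viewer there is one more tool, called after "Request:" as name(argument=value, ...) on one line, values as JSON. jog_arm: Moves the arm, as the interface text tells. Its arguments: {"type":"object","properties":{"moves":{"type":"array","items":{"type":"number"}}},"required":["moves"]}

```bash
mkdir -p pics; cat > h.py <<'E'
import numpy as np, cv2
from station import manip
def shot(n,f):
    c=manip.read_camera(n); cv2.imwrite(f,c["color"][:,:,::-1]); np.savez('cam_%s.npz'%n,K=c["intrinsics"],k1=c["k1"],T=c["world_to_cam"]); return c
def ray(c,u,v):
    K=np.array(c["intrinsics"]);k1=float(c["k1"]);T=np.array(c["world_to_cam"])
    s=cv2.undistortPoints(np.array([[[u,v]]],float),K,np.array([k1,0,0,0.]))[0,0]
    d=T[:3,:3].T@np.array([s[0],s[1],1]); o=-T[:3,:3].T@T[:3,3]; return o,d
def onz(c,u,v,z):
    o,d=ray(c,u,v); return o+d*(z-o[2])/d[2]
def proj(c,p):
    T=np.array(c["world_to_cam"]);q=T[:3,:3]@np.array(p)+T[:3,3]
    s=q[:2]/q[2]; s=s*(1+float(c["k1"])*(s@s)); K=np.array(c["intrinsics"]); return K[:2,:2]@s+K[:2,2]
E
python3 - <<'E'
from h import *
for n in("scene","top"):
    c=shot(n,f'pics/{n}0.png'); o,_=ray(c,320,240); print(n,o,c["k1"],c["intrinsics"][0])
print(manip.read_state())
E
```

```text
scene [ 1.12152091 -0.26526651  0.94507063] -0.14648340713727426 [520.41085289   0.         320.92417365]
top [0.4859953  0.06567495 1.01384576] -0.08119978959628284 [464.2314155    0.         315.14435837]
{'time_s': 0.1, 'joints': array([-1.30859421e+00,  1.24401058e-01,  1.65157850e+00, -1.33043894e-05,
        1.36746022e+00, -8.25910466e-02]), 'qd': array([-0.00099637, -0.00048727, -0.00168158,  0.00029874,  0.00038993,
        0.00102017]), 'joint_efforts': array([ 1.97138826e-03, -4.18881869e+01, -3.61096466e+01,  7.78063363e-02,
        4.61580302e-02, -5.58557872e-05]), 'position': array([ 0.21953082, -0.61121245,  0.23051078]), 'eef_rot': array([-1.64633581,  1.56894916,  1.84005271]), 'wrist_force': array([ 0.56437598,  0.57671201, -0.05575387]), 'wrist_torque': array([ 0.04007357, -0.01629873, -0.01890407]), 'grip_width': 0.09503422562074468}
```

View pics/scene0.png

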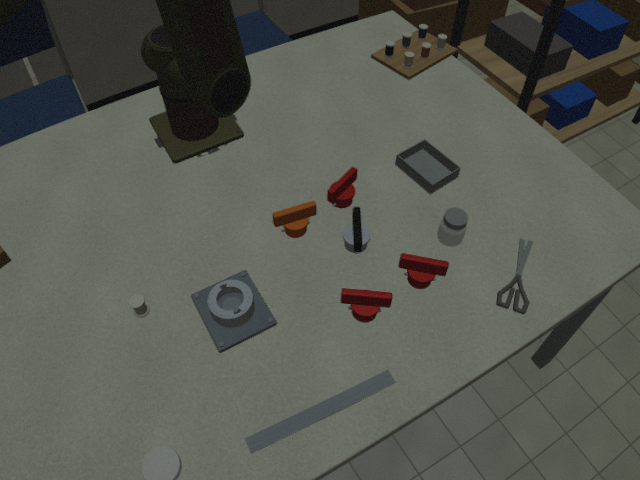

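View pics/top0.png

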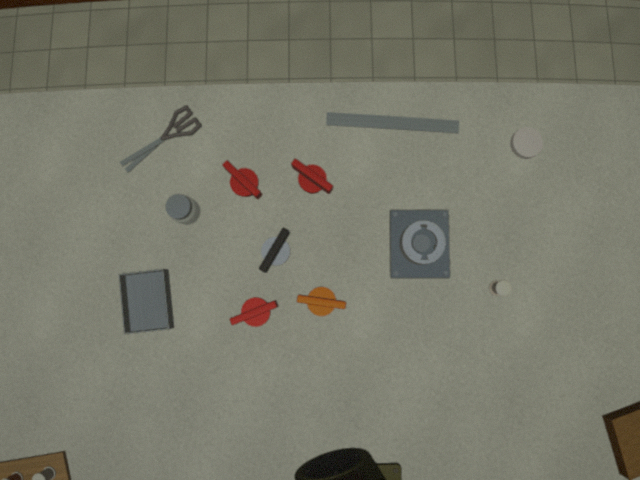

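Candidates: the grey cap with a black bar at top (274,250) / scene (357,235). The look-alikes are red at top (241,180), (313,177) and (255,312), and orange at (321,301). I choose the black-bar one. The press is at top (423,242). Next is a close crop and a measurement.

```bash
cat > meas.py <<'E'
from h import *
def measure(c,box,z,thr=45):
    im=c["color"]; x0,y0,x1,y1=box
    m=np.zeros(im.shape[:2],np.uint8); m[y0:y1,x0:x1]=(im[y0:y1,x0:x1].max(2)<thr)*255
    cs,_=cv2.findContours(m,cv2.RETR_EXTERNAL,cv2.CHAIN_APPROX_NONE); k=max(cs,key=cv2.contourArea)
    P=np.array([onz(c,*p[0],z)[:2] for p in k]).astype(np.float32)
    (cx,cy),(w,h),a=cv2.minAreaRect(P*1000)
    if w<h: a+=90
    return k,(cx,cy,max(w,h),min(w,h),a)
E
python3 - <<'E'
from meas import *
c=manip.read_camera("top"); im=c["color"]
k,r=measure(c,(245,215,305,285),.075); print("bar top",r)
s=manip.read_camera("scene"); k2,r2=measure(s,(335,195,385,260),.075); print("bar scene",r2)
a=cv2.resize(im[205:295,235:325],None,fx=4.4,fy=4.4,interpolation=cv2.INTER_CUBIC)
b=cv2.resize(im[195:285,378:468],None,fx=4.4,fy=4.4,interpolation=cv2.INTER_CUBIC)
cv2.imwrite('pics/crop1.png',cv2.convertScaleAbs(np.hstack([a,b])[:,:,::-1],alpha=1.6))
# plate
g=im.astype(int); 
hsv=cv2.cvtColor(im,cv2.COLOR_RGB2HSV)
m=np.zeros(im.shape[:2],np.uint8); sub=(g[195:290,375:465]); m[195:290,375:465]=((sub[:,:,2]-sub[:,:,0]>3)&(sub.max(2)<105))*255
cs,_=cv2.findContours(m,cv2.RETR_EXTERNAL,cv2.CHAIN_APPROX_NONE);kk=max(cs,key=cv2.contourArea)
P=np.array([onz(c,*p[0],.012)[:2] for p in kk]).astype(np.float32)*1000
print("plate",cv2.minAreaRect(P))
print(im[242,395],im[242,410],im[242,423],im[230,470],im[250,274],im[250,285])
E
```

```text
bar top (587.0469970703125, 142.57968139648438, 30.953140258789062, 13.73135757446289, 153.21578979492188)
bar scene (572.1001586914062, 154.12062072753906, 119.50118255615234, 18.711868286132812, 147.1435890197754)
plate ((575.7828979492188, -150.96343994140625), (126.07421875, 146.19219970703125), 89.29935455322266)
[82 91 93] [112 120 122] [ 95 102 103] [130 132 117] [48 46 41] [123 130 131]
```

View pics/crop1.png

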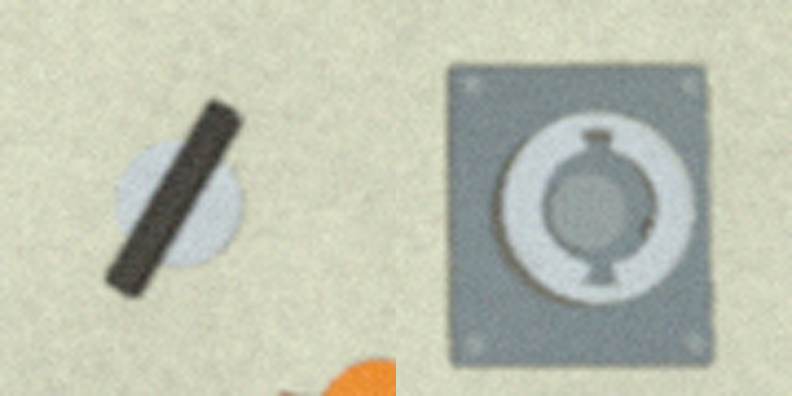

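The crop confirms the black-bar aluminium cap, with its bar centre at crop (174,198). The collar ring is centred near crop (598,207), with notches at (597,138) and (600,273).

```bash
python3 - <<'E'
from meas import *
c=manip.read_camera("top"); im=c["color"]
k,r=measure(c,(245,215,305,285),.075,80); print("bar top",np.round(r,1))
s=manip.read_camera("scene"); k2,r2=measure(s,(335,195,385,260),.075,55); print("bar scene",np.round(r2,1))
g=cv2.GaussianBlur(im,(3,3),0).astype(int)
def fit(box,z,cond):
    x0,y0,x1,y1=box; m=np.zeros(im.shape[:2],np.uint8); sub=g[y0:y1,x0:x1]; m[y0:y1,x0:x1]=cond(sub)*255
    cs,_=cv2.findContours(m,cv2.RETR_EXTERNAL,cv2.CHAIN_APPROX_NONE);kk=max(cs,key=cv2.contourArea)
    P=np.array([onz(c,*p[0],z)[:2] for p in kk]).astype(np.float32)*1000
    return cv2.fitEllipse(P)
print("ring",fit((398,215,446,270),.052,lambda q:q.min(2)>102))
for u,v in((423.7,226.4),(424.4,257)): print("notch",onz(c,u,v,.052)*1000)
for n,q in(("flange",(100,0)),):
    print(n,fit((250,225,300,275),.039,lambda q:(q[:,:,2]>q[:,:,0])|(q.max(2)<80)))
# verification overlay both views
p=np.array([r[0],r[1]])/1000; print("cap->scene px",proj(s,[*p,.075])," top px",proj(c,[*p,.075]))
print("scene bar contour mid",k2[:,0].min(0),k2[:,0].max(0))
# upscaled notch masks
for (x0,y0,x1,y1) in((415,221,433,233),(415,251,433,263)):
    print(im[y0:y1,x0:x1].min(2))
# tin, jar, spool
for n,u,v,z in(("jar",180,207,.075),("spool",502,288,.042),("orange",321,301,.039),("red",255,312,.039),("red",244,182,.039),("red",312,178,.039)): print(n,np.round(onz(c,u,v,z)*1000))
E
```

```text
bar top [560.  158.7  97.5  18.3 149.2]
bar scene [568.2 145.  120.7  43.6 155.2]
ring ((575.59716796875, -150.80653381347656), (87.71591186523438, 88.4680404663086), 82.95558166503906)
notch [ 607.56171805 -151.79402676   52.        ]
notch [ 543.47478703 -151.46076784   52.        ]
flange ((561.5313110351562, 160.344970703125), (51.790645599365234, 88.7963638305664), 59.601295471191406)
cap->scene px [356.09434153 223.71209661]  top px [274.14023151 249.80551427]
scene bar contour mid [345 207] [366 252]
[[ 85  95 104 114 113 116 115 114 118 117 115 115 118 113 102  96  87  89]
 [114 120 120 120 123 122 123 122 123 121 126 121 124 119 118 109 112 107]
 [124 121 124 123 123 120 118 114 113 118 118 119 122 125 124 122 122 121]
 [124 126 120 125 122 112 103  97  93  92 101 104 115 123 122 119 126 122]
 [125 124 122 124 114  98  80  72  69  70  73  85 110 121 120 122 124 124]
 [122 124 124 126 121 107  82  72  66  72  64  78 104 118 125 124 121 120]
 [129 124 122 126 121 113  91  79  79  82  76  89 117 124 122 122 126 122]
 [123 125 121 120 120 116  92  83  79  75  80  92 112 123 122 
[... 648 characters left out ...]
 81  79  78  83 104 118 117 121 122 123]
 [125 121 122 122 123 122 108  92  80  80  74  79  99 119 122 123 124 121]
 [120 122 122 120 124 120 101  85  83  79  79  80  94 113 126 125 122 124]
 [125 123 126 123 123 111  96  84  81  76  76  78  85 116 119 122 123 124]
 [124 119 122 122 119 114 101  98  92  85  89  94  99 110 122 121 122 126]
 [121 126 127 121 122 122 119 115 118 113 114 112 116 110 120 124 123 124]
 [111 118 121 122 120 122 127 126 124 123 124 120 122 122 121 117 121 115]
 [ 84  95 108 114 114 120 124 125 120 122 121 112 121 118 115 109 107  93]]
jar [651. 354.  75.]
spool [ 477. -317.   42.]
orange [454.  65.  39.]
red [433. 203.  39.]
red [709. 227.  39.]
red [716.  81.  39.]
```

```bash
cat >> h.py <<'E'
from scipy.spatial.transform import Rotation as R
def st():
    s=manip.read_state(); M=R.from_euler('xyz',s["eef_rot"]).as_matrix()
    print("t",round(s["time_s"],2),"pos mm",np.round(s["position"]*1000,1),"jawyaw",round(np.degrees(np.arctan2(M[1,1],M[0,1])),2),"xtool",np.round(M[:,0],4),"F",np.round(s["wrist_force"],2),"T",np.round(s["wrist_torque"],3),"w",round(s["grip_width"]*1000,1),"q",np.round(s["joints"],2)); return s,M
E
python3 -c "
from h import *
st()"
```

```text
t 0.3 pos mm [ 219.6 -611.5  231.2] jawyaw -70.24 xtool [-2.e-04  7.e-04 -1.e+00] F [0.89 0.02 0.53] T [ 0.05  -0.01   0.029] w 95.0 q [-1.31  0.12  1.65 -0.    1.37 -0.08]
```

Request:
jog_arm(moves=[0,0,0,1.42,3.2,0,8,0,0,0,1.42,3.2,0,8,0,0,0,1.42,3.2,0,8,0,0,0,1.42,3.2,0,8,0,0,0,1.42,3.2,0,8,0,0,0,1.42,3.2,0,8,0,0,0,1.42,3.2,0,8,0,0,0,1.42,3.2,0,8,0,0,0,1.42,3.2,0,8,0,0,0,1.42,3.2,0,8])

```text
time_s: 1.13
position: [0.362, -0.2901, 0.2318]
eef_rot: [2.173, 1.57, -0.624]
wrist_force: [0.4, 0.8, 0.2]
grip_width: 0.0797
```

Request:
jog_arm(moves=[0,0,7,1.42,3.2,0,8,0,0,7,1.42,3.2,0,8,0,0,7,1.42,3.2,0,8,0,0,7,1.42,3.2,0,8,0,0,7,1.42,3.2,0,8,0,0,7,1.42,3.2,0,8,0,0,7,1.42,3.2,0,8,0,0,7,1.42,3.2,0,8,0,0,7,1.42,3.2,0,8,0,0,7,1.42,3.2,0,8])

```text
time_s: 1.97
position: [0.504, 0.0301, 0.2319]
eef_rot: [1.353, 1.57, -0.216]
wrist_force: [0.1, -0.5, -0.4]
grip_width: 0.08
```

Request:
jog_arm(moves=[0,0,7,1.42,3.2,0,6,0,0,7,1.42,3.2,0,6,0,0,7,1.42,3.2,0,6,0,0,7,1.42,3.2,0,6,0,0,7,0,0,-2,6,0,0,7,0,0,-2,6,0,0,7,0,0,-2,6,0,0,7,0,0,-1,6,0,0,0,0,0,0,6,0,0,0,0,0,0,6])

```text
time_s: 2.8
position: [0.5601, 0.1562, 0.1611]
eef_rot: [-2.391, 1.569, -2.991]
wrist_force: [-0.2, -0.5, -0.4]
grip_width: 0.0598
```

```bash
python3 -c "
from h import *
st()"
```

```text
t 2.8 pos mm [560.1 156.2 161.1] jawyaw 55.58 xtool [-1.4e-03 -2.0e-04 -1.0e+00] F [-0.19 -0.53 -0.42] T [ 0.016 -0.165  0.018] w 59.8 q [ 0.18  0.03  1.87  0.    1.24 -0.79]
```

Request:
jog_arm(moves=[0,0,3.6,0.1,0.4,-2,6,0,0,0,0,0,-2,6,0,0,0,0,0,-2,5,0,0,0,0,0,-2,5,0,0,0,0,0,-1.5,5,0,0,0,0,0,-0.4,5,0,0,0,0,0,0,5,0,0,0,0,0,0,5])

```text
time_s: 3.47
position: [0.5626, 0.1604, 0.0643]
eef_rot: [0.725, 1.568, 0.189]
wrist_force: [-0.5, 0.2, 0.8]
grip_width: 0.0499
```

```bash
python3 -c "
from h import *
st(); a=shot('scene','pics/s1.png')['color'];b=shot('top','pics/t1.png')['color']
o=np.hstack([cv2.resize(a[170:290,300:420],None,fx=3.3,fy=3.3),cv2.resize(b[190:310,215:335],None,fx=3.3,fy=3.3)])
cv2.imwrite('pics/c2.png',cv2.convertScaleAbs(o[:,:,::-1],alpha=1.7))"
```

```text
t 3.47 pos mm [562.6 160.4  64.3] jawyaw 59.29 xtool [ 2.3e-03  4.0e-04 -1.0e+00] F [-0.52  0.2   0.79] T [ 0.024 -0.173  0.047] w 49.9 q [ 0.19  0.14  1.93  0.    1.07 -0.85]
```

View pics/c2.png

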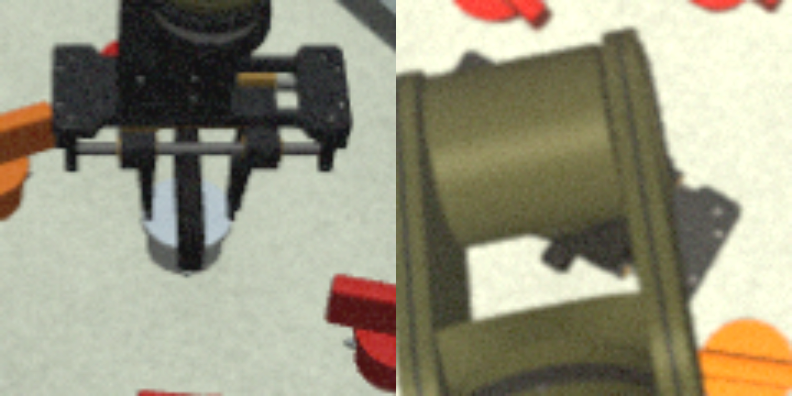

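The bar runs down between both fingers, at crop (188,200) in the scene view, about mid-gap. I'll lower 2 mm and close.

Request:
jog_arm(moves=[0,0,0,0,0,-0.2,4,0,0,0,0,0,0,2,0,0,0,0,0,0,0,0,0,0,0,0,0,0,0,0,0,0,0,0,0,0,0,0,0,0,0,0,0,0,0,0,0,0,0,0,0,0,0,0,0,0])

```text
time_s: 4.23
position: [0.5615, 0.1602, 0.0607]
eef_rot: [-1.839, 1.571, -2.374]
wrist_force: [0.2, -0.5, 0.9]
grip_width: 0.0159
```

```bash
python3 -c "
from h import *
st()"
```

```text
t 4.23 pos mm [561.5 160.2  60.7] jawyaw 59.35 xtool [-0. -0. -1.] F [ 0.19 -0.54  0.87] T [ 0.03 -0.16  0.01] w 15.9 q [ 0.19  0.15  1.93 -0.    1.06 -0.85]
```

Request:
jog_arm(moves=[0,0,0,0,0,0.5,0,0,0,0,0,0,1.5,0,0,0,0,0,0,2.5,0,0,0,0,0,0,3,0,0,0,0,0,0,3,0,0,0,0,0,0,1.5,0])

```text
time_s: 4.73
position: [0.5625, 0.1605, 0.1843]
eef_rot: [0.734, 1.567, 0.199]
wrist_force: [1.4, -0.2, -2.9]
grip_width: 0.016
```

Request:
jog_arm(moves=[0,0,3,0.14,-3.11,0,0,0,0,3,0.14,-3.11,0,0,0,0,3,0.14,-3.11,0,0,0,0,3,0.14,-3.11,0,0,0,0,3,0.14,-3.11,0,0,0,0,3,0.14,-3.11,0,0,0,0,3,0.14,-3.11,0,0,0,0,3,0.14,-3.11,0,0,0,0,3,0.14,-3.11,0,0,0,0,3,0.14,-3.11,0,0])

```text
time_s: 5.57
position: [0.5745, -0.152, 0.1796]
eef_rot: [2.739, 1.569, 2.73]
wrist_force: [0.9, 0.2, -3.8]
grip_width: 0.0157
```

Request:
jog_arm(moves=[0,0,0,0,0,-1.5,0,0,0,0,0,0,-1.5,0,0,0,0,0,0,-1.5,0,0,0,0,0,0,0,0,0,0,0,0,0,0,0])

```text
time_s: 5.98
position: [0.5741, -0.1503, 0.1338]
eef_rot: [2.797, 1.567, 2.786]
wrist_force: [-0.4, 0.9, -3.9]
grip_width: 0.0159
```

```bash
python3 -c "
from h import *
st(); a=shot('scene','pics/s2.png')['color'];b=shot('top','pics/t2.png')['color']
o=np.hstack([cv2.resize(a[220:370,160:310],None,fx=2.6,fy=2.6),cv2.resize(b[165:315,350:500],None,fx=2.6,fy=2.6)])
cv2.imwrite('pics/c3.png',cv2.convertScaleAbs(o[:,:,::-1],alpha=1.7))"
```

```text
t 5.98 pos mm [ 574.1 -150.3  133.8] jawyaw 89.35 xtool [-0.0039  0.0015 -1.    ] F [-0.43  0.87 -3.91] T [ 0.141 -0.15  -0.007] w 15.9 q [-0.35  0.08  1.86  0.    1.2  -1.91]
```

View pics/c3.png

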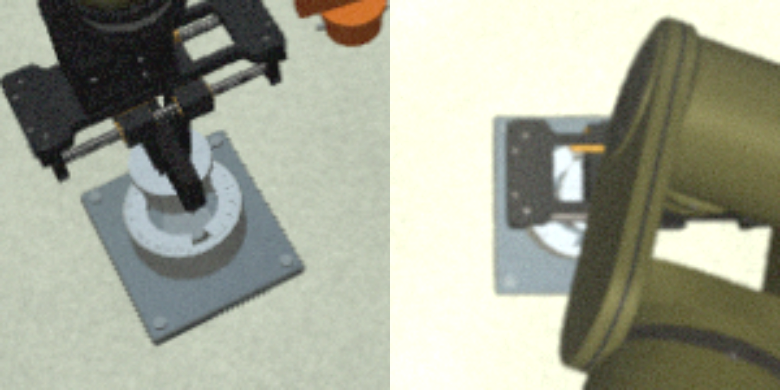

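The scene view shows the cap held upright over the collar, flange at crop (175,160), with the bar pointing at the near notch (200,238). I'll descend carefully and feel for contact.

Request:
jog_arm(moves=[0,0,0,0,0,-1,0,0,0,0,0,0,-1,0,0,0,0,0,0,-0.3,0,0,0,0,0,0,-0.2,0,0,0,0,0,0,-0.2,0,0,0,0,0,0,0,0])

```text
time_s: 6.58
position: [0.5754, -0.1507, 0.1082]
eef_rot: [2.956, 1.57, 2.945]
wrist_force: [-0.6, -0.4, -3.5]
grip_width: 0.0157
```

Request:
jog_arm(moves=[0,0,0,0,0,-0.15,0,0,0,0,0,0,-0.15,0,0,0,0,0,0,0,0])

```text
time_s: 6.83
position: [0.5754, -0.1507, 0.1055]
eef_rot: [2.78, 1.571, 2.769]
wrist_force: [0.1, 0.4, -3.8]
grip_width: 0.0159
```

```bash
python3 -c "
from h import *
st()"
```

```text
t 6.83 pos mm [ 575.4 -150.7  105.5] jawyaw 89.35 xtool [-2.e-04  1.e-04 -1.e+00] F [ 0.09  0.45 -3.82] T [ 0.125 -0.153  0.028] w 15.9 q [-0.35  0.11  1.88  0.    1.14 -1.91]
```

No contact yet, and the tip is inside the mouth. I'll continue in small steps.

Request:
jog_arm(moves=[0,0,0,0,0,-0.1,0,0,0,0,0,0,-0.1,0,0,0,0,0,0,0,0])

```text
time_s: 7.08
position: [0.5754, -0.1507, 0.1035]
eef_rot: [2.79, 1.571, 2.779]
wrist_force: [-0.4, -0.8, -4.3]
grip_width: 0.0161
```

Request:
jog_arm(moves=[0,0,0,0,0,-0.1,0,0,0,0,0,0,-0.1,0,0,0,0,0,0,0,0])

```text
time_s: 7.33
position: [0.5753, -0.1507, 0.1014]
eef_rot: [2.872, 1.57, 2.861]
wrist_force: [-0.6, 0.6, -4.3]
grip_width: 0.0156
```

```bash
python3 -c "
from h import *
st()"
```

```text
t 7.33 pos mm [ 575.3 -150.7  101.4] jawyaw 89.36 xtool [-4.e-04  1.e-04 -1.e+00] F [-0.6   0.58 -4.27] T [ 0.119 -0.132  0.036] w 15.6 q [-0.35  0.12  1.88 -0.    1.14 -1.91]
```

The pins have passed into the notches, with the underside at about 40.7 mm, below 43 mm. Next I'll sink it to the pad.

Request:
jog_arm(moves=[0,0,0,0,0,-0.2,0,0,0,0,0,0,-0.2,0,0,0,0,0,0,-0.2,0,0,0,0,0,0,-0.2,0,0,0,0,0,0,0,0,0,0,0,0,0,0,0])

```text
time_s: 7.83
position: [0.5753, -0.1507, 0.0933]
eef_rot: [2.761, 1.57, 2.749]
wrist_force: [-1.3, -0.3, -3.5]
grip_width: 0.0158
```

Request:
jog_arm(moves=[0,0,0,0,0,-0.1,0,0,0,0,0,0,0,0])

```text
time_s: 8.0
position: [0.5755, -0.1508, 0.0926]
eef_rot: [-1.259, 1.571, -1.271]
wrist_force: [0.4, -0.8, -4.2]
grip_width: 0.016
```

Request:
jog_arm(moves=[0,0,0,0,0,-0.05,0,0,0,0,0,0,0,0])

```text
time_s: 8.17
position: [0.5755, -0.1507, 0.0921]
eef_rot: [-0.453, 1.571, -0.464]
wrist_force: [-0.1, -0.5, -3.7]
grip_width: 0.0161
```

Request:
jog_arm(moves=[0,0,0,0,0,-0.05,0,0,0,0,0,0,0,0])

```text
time_s: 8.33
position: [0.5755, -0.1507, 0.0916]
eef_rot: [3.136, 1.571, 3.124]
wrist_force: [-1.3, 0.7, -3.8]
grip_width: 0.0157
```

Request:
jog_arm(moves=[0,0,0,0,0,-0.1,0,0,0,0,0,0,0,0])

```text
time_s: 8.5
position: [0.5754, -0.1507, 0.0905]
eef_rot: [2.835, 1.571, 2.824]
wrist_force: [0.4, 0.2, -4.6]
grip_width: 0.0157
```

Request:
jog_arm(moves=[0,0,0,0,0,-0.05,0,0,0,0,0,0,0,0])

```text
time_s: 8.67
position: [0.5754, -0.1507, 0.09]
eef_rot: [2.832, 1.571, 2.82]
wrist_force: [-0.3, -0.8, -3.1]
grip_width: 0.0158
```

Request:
jog_arm(moves=[0,0,0,0,0,-0.05,0,0,0,0,0,0,0,0])

```text
time_s: 8.83
position: [0.5754, -0.1507, 0.0895]
eef_rot: [2.82, 1.571, 2.808]
wrist_force: [0.2, 0.2, -4.0]
grip_width: 0.016
```

Request:
jog_arm(moves=[0,0,0,0,0,-0.05,0,0,0,0,0,0,0,0])

```text
time_s: 9.0
position: [0.5754, -0.1507, 0.0891]
eef_rot: [2.992, 1.571, 2.981]
wrist_force: [0.8, 0.6, -2.2]
grip_width: 0.0156
```

Request:
jog_arm(moves=[0,0,0,0,0,-0.03,0,0,0,0,0,0,0,0])

```text
time_s: 9.17
position: [0.5754, -0.1507, 0.0888]
eef_rot: [2.799, 1.571, 2.788]
wrist_force: [-0.8, -0.2, -3.7]
grip_width: 0.0158
```

Request:
jog_arm(moves=[0,0,0,0,0,-0.03,0,0,0,0,0,0,0,0])

```text
time_s: 9.33
position: [0.5755, -0.1507, 0.0885]
eef_rot: [2.627, 1.571, 2.616]
wrist_force: [-0.1, 0.2, -4.0]
grip_width: 0.0161
```

```bash
python3 -c "
from h import *
st()"
```

```text
t 9.33 pos mm [ 575.5 -150.7   88.5] jawyaw 89.36 xtool [-0.  0. -1.] F [-0.14  0.22 -3.96] T [ 0.149 -0.151 -0.031] w 16.1 q [-0.35  0.13  1.89  0.    1.12 -1.91]
```

Request:
jog_arm(moves=[0,0,0,0,0,-0.05,0,0,0,0,0,0,0,0])

```text
time_s: 9.5
position: [0.5754, -0.1507, 0.088]
eef_rot: [2.903, 1.571, 2.892]
wrist_force: [0.1, 0.5, -4.0]
grip_width: 0.0158
```

Request:
jog_arm(moves=[0,0,0,0,0,-0.03,0,0,0,0,0,0,0,0])

```text
time_s: 9.67
position: [0.5754, -0.1507, 0.0877]
eef_rot: [2.883, 1.571, 2.872]
wrist_force: [0.2, 0.1, -3.9]
grip_width: 0.0157
```

Request:
jog_arm(moves=[0,0,0,0,0,-0.03,0,0,0,0,0,0,0,0])

```text
time_s: 9.83
position: [0.5754, -0.1507, 0.0874]
eef_rot: [3.042, 1.571, 3.031]
wrist_force: [-0.5, -0.3, -3.6]
grip_width: 0.0161
```

Request:
jog_arm(moves=[0,0,0,0,0,-0.03,0,0,0,0,0,0,0,0])

```text
time_s: 10.0
position: [0.5754, -0.1507, 0.0871]
eef_rot: [2.778, 1.571, 2.767]
wrist_force: [0.2, -0.3, -3.6]
grip_width: 0.0158
```

Request:
jog_arm(moves=[0,0,0,0,0,-0.03,0,0,0,0,0,0,0,0])

```text
time_s: 10.17
position: [0.5754, -0.1507, 0.0868]
eef_rot: [2.956, 1.571, 2.944]
wrist_force: [0.5, -0.4, -3.2]
grip_width: 0.0158
```

Request:
jog_arm(moves=[0,0,0,0,0,-0.03,0,0,0,0,0,0,0,0])

```text
time_s: 10.33
position: [0.5755, -0.1508, 0.0866]
eef_rot: [-0.704, 1.571, -0.715]
wrist_force: [-0.6, 0.0, -3.4]
grip_width: 0.0158
```

Request:
jog_arm(moves=[0,0,0,0,0,-0.03,0,0,0,0,0,0,0,0])

```text
time_s: 10.5
position: [0.5755, -0.1508, 0.0865]
eef_rot: [-0.531, 1.571, -0.542]
wrist_force: [-0.3, 0.4, -3.0]
grip_width: 0.0158
```

Request:
jog_arm(moves=[0,0,0,0,0,-0.03,0,0,0,0,0,0,0,0])

```text
time_s: 10.67
position: [0.5756, -0.1508, 0.0864]
eef_rot: [-0.703, 1.571, -0.714]
wrist_force: [-1.6, 1.1, -0.6]
grip_width: 0.0161
```

```bash
python3 -c "
from h import *
st()"
```

```text
t 10.67 pos mm [ 575.6 -150.8   86.4] jawyaw 89.36 xtool [ 1.e-04 -1.e-04 -1.e+00] F [-1.65  1.06 -0.58] T [0.186 0.063 0.024] w 16.1 q [-0.35  0.14  1.89 -0.    1.11 -1.91]
```

Contact with the pad is felt at TCP z≈86.5, so the underside is about 25.7 mm up. I'll ease off slightly and start turning clockwise.

Request:
jog_arm(moves=[0,0,-3,0,0,0.02,0,0,0,-3,0,0,0.02,0,0,0,-3,0,0,0,0,0,0,-3,0,0,0,0,0,0,0,0,0,0,0])

```text
time_s: 11.08
position: [0.5757, -0.1509, 0.0865]
eef_rot: [-0.213, 1.57, -0.435]
wrist_force: [-1.0, -0.4, -2.7]
grip_width: 0.016
```

```bash
python3 -c "
from h import *
st()"
```

```text
t 11.08 pos mm [ 575.7 -150.9   86.5] jawyaw 77.31 xtool [ 7.e-04 -3.e-04 -1.e+00] F [-0.98 -0.35 -2.73] T [ 0.068 -0.143  0.02 ] w 16.0 q [-0.35  0.14  1.89 -0.    1.11 -1.7 ]
```

Request:
jog_arm(moves=[0,0,-2,0,0,0,0,0,0,-2,0,0,0,0,0,0,0,0,0,0,0])

```text
time_s: 11.33
position: [0.5757, -0.1508, 0.0865]
eef_rot: [-0.199, 1.57, -0.489]
wrist_force: [-0.7, -0.7, -2.5]
grip_width: 0.016
```

```bash
python3 -c "
from h import *
st()"
```

```text
t 11.33 pos mm [ 575.7 -150.8   86.5] jawyaw 73.4 xtool [ 5.e-04 -3.e-04 -1.e+00] F [-0.67 -0.74 -2.48] T [ 0.008 -0.2    0.017] w 16.0 q [-0.35  0.14  1.89 -0.    1.11 -1.63]
```

Request:
jog_arm(moves=[0,0,-2,0,0,0,0,0,0,-2,0,0,0,0,0,0,0,0,0,0,0])

```text
time_s: 11.58
position: [0.5756, -0.1508, 0.0865]
eef_rot: [-0.066, 1.57, -0.425]
wrist_force: [0.5, -0.2, -2.2]
grip_width: 0.0157
```

```bash
python3 -c "
from h import *
st()"
```

```text
t 11.58 pos mm [ 575.6 -150.8   86.5] jawyaw 69.42 xtool [ 4.e-04 -2.e-04 -1.e+00] F [ 0.52 -0.19 -2.17] T [-0.014 -0.216 -0.054] w 15.7 q [-0.35  0.14  1.89 -0.    1.11 -1.56]
```

Request:
jog_arm(moves=[0,0,-2,0,0,0,0,0,0,-2,0,0,0,0,0,0,0,0,0,0,0])

```text
time_s: 11.83
position: [0.5756, -0.1508, 0.0864]
eef_rot: [-0.05, 1.57, -0.478]
wrist_force: [-0.1, -0.7, -2.2]
grip_width: 0.0161
```

```bash
python3 -c "
from h import *
st()"
```

```text
t 11.83 pos mm [ 575.6 -150.8   86.4] jawyaw 65.44 xtool [ 3.e-04 -2.e-04 -1.e+00] F [-0.12 -0.75 -2.23] T [ 0.091 -0.16  -0.013] w 16.1 q [-0.35  0.14  1.89 -0.    1.11 -1.49]
```

Request:
jog_arm(moves=[0,0,-2,0,0,0,0,0,0,-2,0,0,0,0,0,0,0,0,0,0,0])

```text
time_s: 12.08
position: [0.5756, -0.1508, 0.0865]
eef_rot: [0.121, 1.57, -0.377]
wrist_force: [0.1, 0.0, -2.0]
grip_width: 0.0156
```

```bash
python3 -c "
from h import *
st()"
```

```text
t 12.08 pos mm [ 575.6 -150.8   86.5] jawyaw 61.45 xtool [ 3.e-04 -1.e-04 -1.e+00] F [ 0.09  0.   -2.02] T [ 0.042 -0.127 -0.035] w 15.6 q [-0.35  0.14  1.89 -0.    1.11 -1.42]
```

Request:
jog_arm(moves=[0,0,-2,0,0,0,0,0,0,-2,0,0,0,0,0,0,0,0,0,0,0])

```text
time_s: 12.33
position: [0.5756, -0.1508, 0.0864]
eef_rot: [0.129, 1.571, -0.439]
wrist_force: [-0.3, -0.3, -2.6]
grip_width: 0.016
```

```bash
python3 -c "
from h import *
st()"
```

```text
t 12.33 pos mm [ 575.6 -150.8   86.4] jawyaw 57.46 xtool [ 2.e-04 -1.e-04 -1.e+00] F [-0.29 -0.33 -2.61] T [ 0.006 -0.149 -0.026] w 16.0 q [-0.35  0.14  1.89 -0.    1.11 -1.35]
```

Request:
jog_arm(moves=[0,0,-2,0,0,0,0,0,0,-2,0,0,0,0,0,0,0,0,0,0,0])

```text
time_s: 12.58
position: [0.5756, -0.1508, 0.0865]
eef_rot: [0.327, 1.571, -0.311]
wrist_force: [0.8, -0.1, -1.0]
grip_width: 0.016
```

```bash
python3 -c "
from h import *
st()"
```

```text
t 12.58 pos mm [ 575.6 -150.8   86.5] jawyaw 53.46 xtool [ 2.e-04 -1.e-04 -1.e+00] F [ 0.81 -0.08 -0.97] T [ 0.025 -0.145 -0.01 ] w 16.0 q [-0.35  0.14  1.89  0.    1.11 -1.28]
```

Request:
jog_arm(moves=[0,0,-2,0,0,0,0,0,0,-2,0,0,0,0,0,0,0,0,0,0,0])

```text
time_s: 12.83
position: [0.5755, -0.1508, 0.0864]
eef_rot: [0.515, 1.571, -0.193]
wrist_force: [-0.2, 0.2, -1.2]
grip_width: 0.0158
```

```bash
python3 -c "
from h import *
st()"
```

```text
t 12.83 pos mm [ 575.5 -150.8   86.4] jawyaw 49.47 xtool [ 2.e-04 -0.e+00 -1.e+00] F [-0.22  0.17 -1.21] T [ 0.    -0.182  0.075] w 15.8 q [-0.35  0.14  1.89  0.    1.11 -1.21]
```

Request:
jog_arm(moves=[0,0,-2,0,0,0,0,0,0,-2,0,0,0,0,0,0,0,0,0,0,0])

```text
time_s: 13.08
position: [0.5755, -0.1508, 0.0864]
eef_rot: [0.424, 1.571, -0.354]
wrist_force: [0.6, -0.3, -1.7]
grip_width: 0.0158
```

```bash
python3 -c "
from h import *
st()"
```

```text
t 13.08 pos mm [ 575.5 -150.8   86.4] jawyaw 45.47 xtool [ 2.e-04 -1.e-04 -1.e+00] F [ 0.62 -0.3  -1.71] T [-0.018 -0.087 -0.04 ] w 15.8 q [-0.35  0.14  1.89 -0.    1.11 -1.14]
```

Request:
jog_arm(moves=[0,0,-2,0,0,0,0,0,0,-2,0,0,0,0,0,0,0,0,0,0,0])

```text
time_s: 13.33
position: [0.5755, -0.1508, 0.0864]
eef_rot: [0.387, 1.571, -0.46]
wrist_force: [-0.1, -0.0, -1.9]
grip_width: 0.0157
```

```bash
python3 -c "
from h import *
st()"
```

```text
t 13.33 pos mm [ 575.5 -150.8   86.4] jawyaw 41.47 xtool [ 1.e-04 -1.e-04 -1.e+00] F [-0.11 -0.05 -1.89] T [ 0.037 -0.114 -0.023] w 15.7 q [-0.35  0.14  1.89 -0.    1.11 -1.07]
```

Request:
jog_arm(moves=[0,0,-2,0,0,0,0,0,0,-2,0,0,0,0,0,0,0,0,0,0,0])

```text
time_s: 13.58
position: [0.5755, -0.1507, 0.0864]
eef_rot: [0.745, 1.571, -0.172]
wrist_force: [-0.5, -0.2, -2.1]
grip_width: 0.0158
```

```bash
python3 -c "
from h import *
st()"
```

```text
t 13.58 pos mm [ 575.5 -150.7   86.4] jawyaw 37.47 xtool [ 2.e-04 -0.e+00 -1.e+00] F [-0.51 -0.15 -2.12] T [ 0.038 -0.146 -0.064] w 15.8 q [-0.35  0.14  1.89  0.    1.11 -1.  ]
```

Request:
jog_arm(moves=[0,0,-2,0,0,0,0,0,0,-2,0,0,0,0,0,0,0,0,0,0,0])

```text
time_s: 13.83
position: [0.5755, -0.1508, 0.0864]
eef_rot: [0.599, 1.571, -0.388]
wrist_force: [0.1, 1.0, -1.9]
grip_width: 0.0157
```

```bash
python3 -c "
from h import *
st()"
```

```text
t 13.83 pos mm [ 575.5 -150.8   86.4] jawyaw 33.47 xtool [ 1.e-04 -0.e+00 -1.e+00] F [ 0.09  0.98 -1.88] T [-0.037 -0.182 -0.043] w 15.7 q [-0.35  0.14  1.89 -0.    1.11 -0.93]
```

Request:
jog_arm(moves=[0,0,-2,0,0,0,0,0,0,-1,0,0,0,0,0,0,0,0,0,0,0])

```text
time_s: 14.08
position: [0.5754, -0.1508, 0.0864]
eef_rot: [-1.339, 1.571, -2.378]
wrist_force: [-0.5, 0.6, -1.6]
grip_width: 0.0159
```

```bash
python3 -c "
from h import *
st()"
```

```text
t 14.08 pos mm [ 575.4 -150.8   86.4] jawyaw 30.45 xtool [-1.e-04 -1.e-04 -1.e+00] F [-0.46  0.61 -1.64] T [-0.084 -0.031 -0.024] w 15.9 q [-0.35  0.14  1.89 -0.    1.11 -0.88]
```

Request:
jog_arm(moves=[0,0,-1,0,0,0,0,0,0,-1,0,0,0,0,0,0,0,0,0,0,0])

```text
time_s: 14.33
position: [0.5753, -0.1508, 0.0863]
eef_rot: [-1.608, 1.57, -2.684]
wrist_force: [-0.7, -0.4, -0.9]
grip_width: 0.0156
```

```bash
python3 -c "
from h import *
st()"
```

```text
t 14.33 pos mm [ 575.3 -150.8   86.3] jawyaw 28.35 xtool [-5.e-04 -2.e-04 -1.e+00] F [-0.74 -0.38 -0.94] T [-0.152  0.09   0.036] w 15.6 q [-0.35  0.14  1.89 -0.    1.11 -0.84]
```

Request:
jog_arm(moves=[0,0,-1,0,0,0,0,0,0,-1,0,0,0,0,0,0,0,0,0,0,0])

```text
time_s: 14.58
position: [0.5752, -0.1509, 0.0862]
eef_rot: [-1.732, 1.57, -2.844]
wrist_force: [-0.8, -0.7, -1.7]
grip_width: 0.0156
```

```bash
python3 -c "
from h import *
st()"
```

```text
t 14.58 pos mm [ 575.2 -150.9   86.2] jawyaw 26.32 xtool [-7.e-04 -2.e-04 -1.e+00] F [-0.81 -0.72 -1.7 ] T [-0.284  0.181  0.122] w 15.6 q [-0.35  0.14  1.89 -0.    1.11 -0.81]
```

Request:
jog_arm(moves=[0,0,-1,0,0,0,0,0,0,-1,0,0,0,0,0,0,0,0,0,0,0])

```text
time_s: 14.83
position: [0.5751, -0.1508, 0.0861]
eef_rot: [-1.936, 1.57, -3.083]
wrist_force: [-1.1, -1.9, -2.6]
grip_width: 0.016
```

```bash
python3 -c "
from h import *
st()"
```

```text
t 14.83 pos mm [ 575.1 -150.8   86.1] jawyaw 24.3 xtool [-8.e-04 -0.e+00 -1.e+00] F [-1.1  -1.87 -2.6 ] T [-0.316  0.211  0.105] w 16.0 q [-0.35  0.14  1.89 -0.    1.11 -0.77]
```

The ramp has engaged at about 1.06 rad. I'll keep turning and sink with it.

Request:
jog_arm(moves=[0,0,-1,0,0,-0.015,0,0,0,-1,0,0,-0.01,0,0,0,0,0,0,0,0])

```text
time_s: 15.08
position: [0.5752, -0.1507, 0.086]
eef_rot: [-2.016, 1.57, 3.085]
wrist_force: [-2.9, -1.3, -2.1]
grip_width: 0.0157
```

```bash
python3 -c "
from h import *
st()"
```

```text
t 15.08 pos mm [ 575.2 -150.7   86. ] jawyaw 22.29 xtool [-8.e-04  0.e+00 -1.e+00] F [-2.92 -1.3  -2.08] T [-0.371  0.427  0.091] w 15.7 q [-0.35  0.14  1.89 -0.    1.11 -0.74]
```

Request:
jog_arm(moves=[0,0,-1,0,0,-0.01,0,0,0,-1,0,0,-0.01,0,0,0,0,0,0,0,0])

```text
time_s: 15.33
position: [0.5752, -0.1507, 0.0858]
eef_rot: [-2.0, 1.57, 3.066]
wrist_force: [-3.4, -2.0, -1.4]
grip_width: 0.0158
```

```bash
python3 -c "
from h import *
st()
for i in range(4): manip.read_camera('top'); st()" | cut -c1-250
```

```text
t 15.33 pos mm [ 575.2 -150.7   85.8] jawyaw 20.29 xtool [-8.e-04  1.e-04 -1.e+00] F [-3.44 -1.96 -1.39] T [-0.42   0.658  0.143] w 15.8 q [-0.35  0.14  1.89 -0.    1.11 -0.7 ]
t 15.38 pos mm [ 575.2 -150.7   85.8] jawyaw 20.32 xtool [-7.e-04  1.e-04 -1.e+00] F [-3.9  -1.11 -0.42] T [-0.412  0.684  0.161] w 15.9 q [-0.35  0.14  1.89 -0.    1.11 -0.7 ]
t 15.43 pos mm [ 575.2 -150.7   85.8] jawyaw 20.33 xtool [-7.e-04  1.e-04 -1.e+00] F [-4.15 -1.56 -1.27] T [-0.387  0.663  0.115] w 15.9 q [-0.35  0.14  1.89 -0.    1.11 -0.7 ]
t 15.48 pos mm [ 575.2 -150.8   85.8] jawyaw 20.34 xtool [-6.e-04  1.e-04 -1.e+00] F [-4.   -0.88 -1.19] T [-0.382  0.744  0.117] w 16.0 q [-0.35  0.14  1.89 -0.    1.11 -0.7 ]
t 15.53 pos mm [ 575.2 -150.7   85.8] jawyaw 20.34 xtool [-6.e-04  1.e-04 -1.e+00] F [-4.3  -0.48 -1.1 ] T [-0.38   0.721  0.08 ] w 16.0 q [-0.35  0.14  1.89 -0.    1.11 -0.7 ]
```

Request:
jog_arm(moves=[0,0,-1,-0.02,-0.01,-0.01,0,0,0,-1,-0.01,0,-0.01,0,0,0,0,0,0,0,0])

```text
time_s: 15.78
position: [0.5751, -0.1508, 0.0857]
eef_rot: [-2.64, 1.571, 2.392]
wrist_force: [-3.4, -0.8, -1.6]
grip_width: 0.0159
```

```bash
python3 -c "
from h import *
st()"
```

```text
t 15.78 pos mm [ 575.1 -150.8   85.7] jawyaw 18.31 xtool [-1.e-04  1.e-04 -1.e+00] F [-3.43 -0.8  -1.58] T [-0.334  0.701  0.316] w 15.9 q [-0.35  0.14  1.89  0.    1.11 -0.67]
```

Request:
jog_arm(moves=[0,0,-1,-0.01,0,-0.01,0,0,0,-1,0,0,-0.01,0,0,0,0,0,0,0,0])

```text
time_s: 16.03
position: [0.5751, -0.1508, 0.0856]
eef_rot: [1.634, 1.571, 0.348]
wrist_force: [-3.5, -0.4, -0.5]
grip_width: 0.016
```

```bash
python3 -c "
from h import *
st()
for i in range(2): manip.read_camera('top'); st()" | cut -c1-250
```

```text
t 16.03 pos mm [ 575.1 -150.8   85.6] jawyaw 16.3 xtool [ 1.e-04  0.e+00 -1.e+00] F [-3.47 -0.4  -0.48] T [-0.252  0.756  0.363] w 16.0 q [-0.35  0.14  1.89  0.    1.11 -0.63]
t 16.08 pos mm [ 575.1 -150.8   85.6] jawyaw 16.32 xtool [ 1.e-04  1.e-04 -1.e+00] F [-4.02 -0.71 -0.5 ] T [-0.243  0.745  0.192] w 15.9 q [-0.35  0.14  1.89  0.    1.11 -0.63]
t 16.13 pos mm [ 575.1 -150.8   85.6] jawyaw 16.33 xtool [ 1.e-04  2.e-04 -1.e+00] F [-3.88 -0.07 -0.51] T [-0.222  0.713  0.201] w 16.0 q [-0.35  0.14  1.89  0.    1.11 -0.63]
```

Request:
jog_arm(moves=[0,0,-1,-0.02,0,-0.01,0,0,0,-1,-0.01,0,-0.01,0])

```text
time_s: 16.3
position: [0.575, -0.1508, 0.0855]
eef_rot: [1.097, 1.57, -0.224]
wrist_force: [-3.7, 0.4, 0.3]
grip_width: 0.016
```

```bash
python3 -c "
from h import *
st()
for i in range(4): manip.read_camera('top'); st()" | cut -c1-250
```

```text
t 16.3 pos mm [ 575.  -150.8   85.5] jawyaw 14.3 xtool [ 6.e-04 -1.e-04 -1.e+00] F [-3.7   0.42  0.34] T [-0.14   0.564  0.628] w 16.0 q [-0.35  0.14  1.9   0.    1.11 -0.6 ]
t 16.35 pos mm [ 575.  -150.8   85.5] jawyaw 14.25 xtool [ 6.e-04 -1.e-04 -1.e+00] F [-4.65 -0.84  0.78] T [-0.196  0.599  0.515] w 15.8 q [-0.35  0.14  1.9   0.    1.11 -0.6 ]
t 16.4 pos mm [ 575.  -150.8   85.5] jawyaw 14.33 xtool [ 6.e-04 -1.e-04 -1.e+00] F [-3.42  0.01  0.56] T [-0.168  0.57   0.434] w 15.7 q [-0.35  0.14  1.9   0.    1.11 -0.6 ]
t 16.45 pos mm [ 575.  -150.9   85.5] jawyaw 14.34 xtool [ 6.e-04 -1.e-04 -1.e+00] F [-3.82  0.53  0.54] T [-0.189  0.551  0.492] w 15.6 q [-0.35  0.14  1.9   0.    1.11 -0.6 ]
t 16.5 pos mm [ 575.  -150.8   85.5] jawyaw 14.34 xtool [ 6.e-04 -0.e+00 -1.e+00] F [-4.2  -0.49 -0.91] T [-0.156  0.544  0.41 ] w 16.1 q [-0.35  0.14  1.9   0.    1.11 -0.6 ]
```

The torque settles at about 0.44 N m (peak reading 0.63 while moving), which is inside the firm band. I'll let go and rise.

Request:
jog_arm(moves=[0,0,0,0,0,0,1.8,0,0,0,0,0,0,2.6,0,0,0,0,0,0,4,0,0,0,0,0,0,5,0,0,0,0,0,0,5,0,0,0,0,0,0,5])

```text
time_s: 17.0
position: [0.5751, -0.1509, 0.0855]
eef_rot: [1.345, 1.57, 0.025]
wrist_force: [0.1, -0.3, -0.5]
grip_width: 0.0456
```

Request:
jog_arm(moves=[0,0,0,0,0,0.5,5,0,0,0,0,0,1,5,0,0,0,0,0,2,5,0,0,0,0,0,3,5,0,0,0,0,0,3,5,0,0,0,0,0,3,5,0,0,0,-2,2,0,5,0,0,0,-3,2,0,5,0,0,0,-3,2,0,5,0,0,0,-3,2,0,5])

```text
time_s: 17.83
position: [0.4639, -0.0702, 0.2115]
eef_rot: [1.181, 1.569, -0.14]
wrist_force: [-0.1, 0.6, 0.2]
grip_width: 0.0501
```

Request:
jog_arm(moves=[0,0,0,-2,3,0,5,0,0,0,-2,3,0,5,0,0,0,0,3,0,5,0,0,0,0,3,0,5,0,0,0,0,3,0,5,0,0,0,0,0,0,5])

```text
time_s: 18.33
position: [0.4246, 0.0828, 0.2117]
eef_rot: [2.059, 1.568, 0.744]
wrist_force: [0.5, -0.3, -0.8]
grip_width: 0.0498
```

```bash
python3 -c "
from h import *
st(); from meas import measure
sc=shot('scene','pics/s3.png');a=sc['color'];tc=shot('top','pics/t3.png');b=tc['color']
print(np.round(measure(tc,(395,215,452,272),.038+.062-.025,80)[1],1))
o=np.hstack([cv2.resize(a[220:370,160:310],None,fx=2.6,fy=2.6),cv2.resize(b[192:292,373:473],None,fx=3.9,fy=3.9)])
o=np.vstack([cv2.convertScaleAbs(o,alpha=1.6)[:,:,::-1]])
cv2.imwrite('pics/c4.png',o)"
```

```text
t 18.33 pos mm [424.6  82.8 211.7] jawyaw 14.64 xtool [ 0.0022  0.0021 -1.    ] F [ 0.51 -0.27 -0.76] T [-0.019 -0.057  0.066] w 49.8 q [ 0.07 -0.37  2.14  0.    1.38 -0.19]
[ 584.5 -145.8  108.8   51.6  116.2]
```

View pics/c4.png

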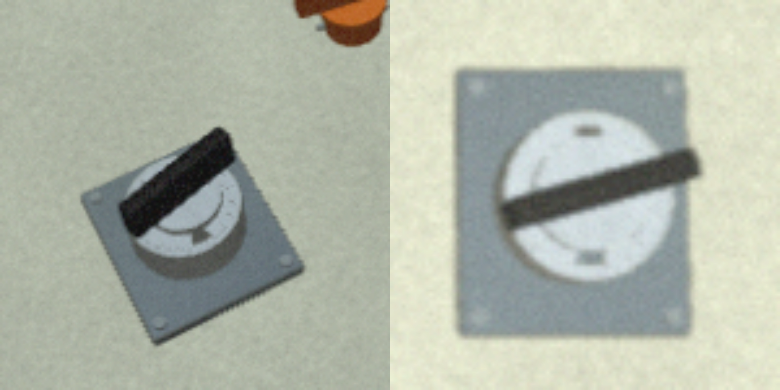

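View pics/t3.png

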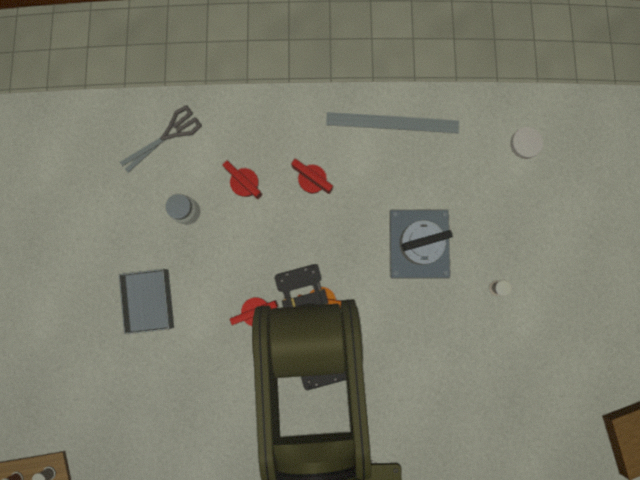

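The cap is seated in the collar and upright. Its bar runs from crop (505,215) to (697,160), about 15° from the horizontal, which is the angle I left it at, so it has not sprung back. The other things look unmoved. Handing in.

```bash
python3 -c "
from station import manip
print(manip.finish_job())"
```

```text
the job is handed in; nothing more can be done
None
```

The cap is fitted in the press collar, turned clockwise about 75° (1.31 rad) and locked. I let go and handed the job in at about 18 s of the 53 s allowed.

- **Seating:** I gripped the aluminium cap by its black bar. It sank through the notches without resistance, and I felt the pad with the underside about 25.7 mm up. That is just below the stated 25.8 mm, within measuring error.
- **Locking:** It turned freely to about 1.06 rad, then I sank with the ramps as they drew it down. The wrist torque settled at about 0.44 N m, inside the firm band.
- **Forces:** The torque sensor read up to 0.63 N m while turning, above the firm band but below the 0.7 N m limit. The readings scatter by about 0.05, and I did not read every instant. A side force of about 4 N stayed on while turning despite small corrections. Every other force I read was under 6 N.
- **Last checks:** After release, both pictures show the cap upright in the collar with its bar at the angle I left it, so it did not spring back. In the top picture the bystanders look unmoved, as do the look-alikes not hidden by the arm. The orange one and the nearest red one were partly covered by the arm. The gripper was clear, about 20 cm up.
- **Failed check:** An automatic measurement of the bar in the last picture was spoiled by shadow, so I judged its angle by eye.

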